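# Exercise the pull gauge and zero its peak pointer

## Task

Get the bench pull gauge ready: first move the bottle that blocks its round pull grip and stand it upright on the floor of the white spill tray beside the jar. Then pull the grip out until its index finger is level with the marker on the scale bar, hold it there for a full second, ease it back home without letting it snap, and finally turn the peak-pointer knob on the dial anticlockwise, back to its zero stop. Leave the marker where it is set and do not disturb the other things on the bench.

Things in the scene. Friction and masses are not known exactly. Their poses are not given: they have to be found in the camera images.
- gauge: Bench pull gauge, fixed to the bench, level. Grey housing 110 mm (x) by 200 mm (y) and 75 mm high; origin under its centre. A round white dial (108 mm) lies on top, centred at x=0, y=-35 mm, with the knob on it. The draw rod with the pull grip leaves the housing's +y end. Beside the rod at x=+45 mm a fixed aluminium scale bar, 14 mm wide, top at 51 mm, runs from the housing to y=270 mm.
- draw (a joint): Draw of the sprung pull grip, m: 0 = home (pulled in by its spring), grows as it is pulled out along the gauge's +y, end stop 0.09. Spring force 2.4 N at home plus 1.6 N per 10 mm.
- grip (a point): Point on the axis of the pull grip at the height to grip, 112 mm above the bench. The grip is an upright round aluminium post, 26 mm diameter, from 28 to 130 mm above the bench, 70 mm outside the housing's +y end when home. It moves with the draw. Its axes are the gauge's.
- index (a point): Tip of the steel index finger that sticks out of the pull grip in the gauge's +x over the scale bar, 68 mm above the bench; moves with the grip. Axes are the gauge's.
- mark (a point): Centre of the top of the marker: a brass rider (26 x 10 x 26 mm, top 62 mm above the bench) clamped on the scale bar at a place that differs from run to run, 30 to 45 mm out from the index's home place. Index and marker are level when both have the same place along the gauge's y. The grip passes it without touching. Axes are the gauge's.
- peak (a joint): Angle of the peak pointer and its knob, rad: 0 = at its zero stop, grows clockwise seen from above, end 4.0. It stays where it is left (friction 0.06 N m).
- knob (a point): On the knob's upright axis at the height to grip, 118 mm up. The black knob has a bar grip 60 mm long, 16 mm thick, 92 to 132 mm above the bench, along this point's x (turns with the knob); a steel pointer under the bar sticks out to the point's -x over the dial. At zero the point's axes are the gauge's: the pointer points to the gauge's -x, where a small stop pin stands.
- bottle: The bottle in the way: loose, clear plastic bottle with a white screw cap, 62 mm diameter, 190 mm tall, narrowing above 118 mm to a neck; cap 29 mm diameter from 174 to 190 mm above its foot, neck 25 mm diameter from 146 mm up; 0.18 to 0.33 kg. Origin at the centre of its underside. It stands just outside the pull grip, in line with the draw rod.
- tray: White plastic spill tray, fixed, 300 mm (x) by 160 mm (y), rim 22 mm high, walls 5 mm, floor 5 mm thick; origin under its centre. One jar stands in it, with room for the bottle to one side along the tray's x.
- jar: Bystander: jar with a white lid standing in the tray, 68 mm diameter, 100 mm tall, origin at the centre of its underside.
- bottle_b: Bystander: clear plastic bottle with a white screw cap, 62 mm diameter, 190 mm tall, narrowing above 118 mm to a neck; stands behind the gauge, on the far side from the robot. Origin at the centre of its underside.
- bottle_c: Bystander: clear plastic bottle with a white screw cap, 62 mm diameter, 190 mm tall, narrowing above 118 mm to a neck; stands beyond the housing's -y end. Origin at the centre of its underside.
- beaker: Bystander: white plastic beaker with a handle, 70 mm diameter, 90 mm tall, beyond the scale bar. Origin at the centre of its underside.
- tub: Bystander: white plastic tub, 90 mm diameter, 60 mm tall, in front of the gauge. Origin at the centre of its underside.
- spanner: Bystander: steel spanner 160 mm long lying in front of the gauge. Origin under its middle.

How it is judged:
On the way, in this order (a step that is already met when the one before it is completed fails the run):
1. the blocking bottle stands upright in the tray, let go (x of bottle in the frame of tray between -0.118 and 0.118 m and y of bottle in the frame of tray between -0.048 and 0.048 m and z of bottle in the frame of tray below 0.01 m and angle between bottle's own z axis and vertical below 0.06 rad and linear speed of bottle below 0.03 m/s and contact force between the fingers and bottle below 0.1 N), for 0.2 s.
2. the index is held level with the marker (y of index in the frame of mark between -0.005 and 0.005 m), for 0.6 s.
3. the grip is back home (value of joint draw below 0.004 m), for 0.2 s.
4. the peak pointer is back at its zero stop (value of joint peak below 0.07 rad), for 0.2 s.
At the end, for the whole second after the job is handed in: The bottle stands upright (within 0.06 rad) and still on the tray's floor, between its walls; the pull grip is home (draw under 4 mm); the peak pointer rests at its zero stop (under 0.07 rad). On the way the index was held within 5 mm of the marker for at least 0.6 s (x of bottle in the frame of tray between -0.118 and 0.118 m and y of bottle in the frame of tray between -0.048 and 0.048 m and z of bottle in the frame of tray below 0.01 m and angle between bottle's own z axis and vertical below 0.06 rad and linear speed of bottle below 0.03 m/s and value of joint draw below 0.004 m and value of joint peak below 0.07 rad and velocity of joint peak below 0.05 rad/s); the robot touches nothing.
It fails at once if the pull grip snaps back (faster than 0.25 m/s) (velocity of joint draw below -0.25 m/s).
It fails at once if the marker is shifted by more than 3 mm (distance of mark from where it was at the start of the episode above 0.003 m).
It fails at once if the blocking bottle is knocked over (tilt over 0.5 rad) (angle between bottle's own z axis and vertical above 0.5 rad).
It fails at once if a bystander (other bottles, jar, beaker, tub, spanner) is shifted by more than 25 mm or tipped over (distance of any of bottle_b, bottle_c, jar, beaker, tub, spanner from where it was at the start of the episode above 0.025 m or angle between any of bottle_b, bottle_c, jar, beaker, tub's own z axis and vertical above 0.35 rad).
It also fails if it takes over 72 s, if anything falls off the work surface, if the arm or the gripper's body presses on something with over 40 N, if the wrist force passes 120 N, or if a joint passes its speed limit or range.

## Robot

A 6-joint arm with a two-finger parallel gripper is mounted at the origin on the work surface. World frame = base frame: x ahead of the robot, y to its left, z up, the work surface at z = 0. Lengths are in m, angles in rad, forces in N, time in s.
With the tool pointing down it reaches from about 0.25 to 0.725 m from the base axis. Payload 9.7 kg.
Tool frame: the origin (TCP) lies midway between the tips of the shut fingers; the grasp point (between the pads) lies 19 mm behind it; x points along the fingers, z is the direction in which the jaws open and shut, and the axes are right-handed (so a half turn about x gives the same grasp; the last joint's range is limited). The gripper opens to 85 mm and grips with 20 to 120 N. Pads are 22 mm wide; open, the fingers measure 114 mm over their backs; the gripper's body (76 mm by 85 mm) begins 54 mm behind the grasp point. The pads swing forward as they close: fully open they stand 13 mm farther back than shut.
Start: joints at [-1.189, 0.087, 0.176, 1.66, 0, 1.571], TCP at [0.205, -0.51, 0.231] pointing down, gripper open.
Joint ranges: [-3.13, 3.13], [-0.85, 1.81], [-1.15, 1.24], [-2.2, 2.28], [-1.44, 1.52], [-3.14, 3.14]. Speed limits (rad/s): [2.22, 2.22, 2.57, 3.14, 3.14, 3.14].

## Interface

Orientations are given as a 3x3 rotation matrix whose columns are the frame's x, y, z axes.
In Python, from bench import read_state, read_camera, get_calibration, close_job, regions_of gives the robot as it stands.
- The arm moves only by the tool arm_command, never from a script. Its argument "plan" is a list that holds one entry, the list of rows, each a list of 5 numbers: the shift along the world's x, y, z in mm, then the turn about the world's z in rad, then the opening in per cent of the stroke, from 0 (shut) to 100 (fully open). In form: [[[x, y, z, turn, fingers], ...]]. A call has exactly 5 rows; each row is the pose to reach, as a shift and turn from the pose commanded when the call began; what a row does not reach only later rows make up. A row lasts 1/12 s, in which the tool goes at most 41.7 mm and 7.16 degrees, less where a joint would pass 70% of its speed; a pose out of reach is approached as far as the arm can. A call with a gripper value outside its range is refused whole. The fingers move at their own pace and stop on an object; the grip force is fixed at half the most. Time passes only in rows, so rows that repeat a pose let the fingers close, or fill a call up. It gives the time, the measured TCP pose, the force and the opening at its end, in the units of the state.
- read_state(): the state, without advancing time (a new reading comes with each control period).
- read_camera(name): name is "scene" or "top" or "wrist"; returns the picture (420x560x3 uint8, red, green, blue); there is no depth.
- get_calibration(name): a dict with "mtx" (3x3 intrinsics, pixels), "eye" and "rotation" of the camera in the world; the wrist camera has in their place "mount" (4x4, takes a point from camera to tool coordinates, whose origin is the TCP and whose axes are the tool frame's). Camera axes: x right, y up, looking along -z (the intrinsics and any distortion apply to the point x, -y, -z); pixel columns grow to the right and rows downward; lengths in m; the calibration is good to about 2 mm. A picture is of the moment at which its call begins: read the wrist's pose just before it. get_calibration takes no time and is no camera call.
- close_job(): hands the job in, once; it reports no verdict.
Trained networks look in the newest picture that a camera, given by its name, has taken for a name from the list of things; names that differ only in an ending like _2 or _b are one class to them, and where a whole thing is asked for, a point or a joint stands for the part that bears it (a point fixed in the world has none). Each returns a list of dicts, best first, with "confidence" (0 to 1); they miss things now and then, are a little off and sometimes report something else, mostly with a low value. They report only what shows in the picture. A call takes as long as a camera call.
- regions_of(camera, thing): "pixels" (420x560 bool, what is visible of it) and "position" ([column, row] in pixels, amid what is visible of it).
The state is a dict: "t": time; "joints": joint angles; "dq": joint speeds; "joint_torque": joint torques, N m; "tool_pos": TCP position; "ee_rot": TCP orientation; "ft_force": force on the tool from outside, world axes, zero at the start; "torque": the same for the moment, N m; "grip_width": finger opening in m.
Only numpy, scipy, OpenCV 4.12 (cv2) and the standard library are available. Lean on these libraries where they do the work, as an engineer would, in place of code of your own. Each camera call takes 0.05 s, during which the arm holds its last target. There are 200 camera calls.

## Working session

There is one attempt and no reset: what is moved stays moved. The work goes in short steps, Python scripts to look and compute and a tool call to move; the robot and the scene stay as the last step left them, time stands still between calls to the robot, and variables do not carry over. Pictures are saved under pics/ and viewed, about 8 in all and at most 12, crops included, and the job is handed in when it is done.

Besides the shell and the picture viewer there is one more tool, called by a JSON object that holds its "method" and its "body", one argument or row to a line. arm_command: Moves the arm, as the interface text tells. Its arguments: {"type":"object","properties":{"plan":{"type":"array"}},"required":["plan"]}

```bash
mkdir -p pics; ls; python3 - <<'E'
from bench import *
import cv2,numpy as np
np.set_printoptions(precision=4,suppress=True)
for n in ("scene","top"):
    im=read_camera(n); cv2.imwrite(f"pics/{n}0.png",im[:,:,::-1])
    c=get_calibration(n); print(n,c)
print(get_calibration("wrist"))
s=read_state(); print(s)
for n in ("top","scene"):
  for t in ["gauge","grip","index","mark","knob","bottle","tray","jar","beaker","tub","spanner"]:
    for r in regions_of(n,t)[:4]:
        p=r["pixels"]; ys,xs=np.nonzero(p)
        print(n,t,round(r["confidence"],2),np.round(r["position"],1),p.sum(),(xs.min(),xs.max(),ys.min(),ys.max()) if len(xs) else None)
E
```

```text
pics
scene {'mtx': array([[426.9602,   0.    , 282.5704],
       [  0.    , 426.9602, 213.9929],
       [  0.    ,   0.    ,   1.    ]]), 'eye': array([1.0718, 0.274 , 0.9245]), 'rotation': array([[-0.4665, -0.7198,  0.5141],
       [ 0.8845, -0.3804,  0.2701],
       [ 0.0011,  0.5807,  0.8141]])}
top {'mtx': array([[481.7157,   0.    , 287.1626],
       [  0.    , 481.7157, 217.1002],
       [  0.    ,   0.    ,   1.    ]]), 'eye': array([0.4968, 0.0418, 1.1693]), 'rotation': array([[ 0.0257,  0.9975, -0.066 ],
       [-0.9997,  0.026 ,  0.0036],
       [ 0.0053,  0.0659,  0.9978]])}
{'mtx': array([[337.1844,   0.    , 281.7254],
       [  0.    , 337.1844, 208.6492],
       [  0.    ,   0.    ,   1.    ]]), 'mount': array([[ 0.0012,  0.2936, -0.9559, -0.1428],
       [ 0.    ,  0.9559,  0.2936,  0.0742],
       [ 1.    , -0.0004,  0.0012, -0.0001],
       [ 0.    ,  0.    ,  0.    ,  1.    ]])}
{'t': 0.1, 'joints': array([-1.189 ,  0.0874,  0.1752,  1.6598, -0.    ,  1.5708]), 'dq': array([ 0.    , -0.0004,  0.0009,  0.0021, -0.0013, -0.001 ]), 'joint_torque': array([ -0.0014, -52
[... 3167 characters left out ...]
np.int64(155), np.int64(216))
scene bottle 0.5 [321.9 268.2] 1288 (np.int64(304), np.int64(348), np.int64(247), np.int64(290))
scene tray 0.78 [436.3 271.2] 6640 (np.int64(391), np.int64(479), np.int64(212), np.int64(341))
scene jar 0.92 [449.9 288.7] 1313 (np.int64(426), np.int64(467), np.int64(266), np.int64(310))
scene beaker 0.67 [320.9 269.8] 1381 (np.int64(304), np.int64(348), np.int64(247), np.int64(291))
scene tub 0.58 [229.8 167.3] 856 (np.int64(215), np.int64(247), np.int64(151), np.int64(182))
scene tub 0.18 [318.  216.9] 404 (np.int64(295), np.int64(325), np.int64(199), np.int64(231))
scene spanner 0.6 [300.5 182.1] 366 (np.int64(294), np.int64(314), np.int64(161), np.int64(205))
```

```bash
cat > h.py <<'E'
import numpy as np,cv2
from bench import *
np.set_printoptions(precision=4,suppress=True)
def cam(n,s=None):
    c=get_calibration(n)
    if n=="wrist":
        s=s or read_state(); M=c["mount"]; R=s["ee_rot"]
        return c["mtx"],s["tool_pos"]+R@M[:3,3],R@M[:3,:3]
    return c["mtx"],c["eye"],c["rotation"]
def ray(C,uv):
    K,e,R=C; p=np.linalg.inv(K)@[uv[0],uv[1],1]; return e,R@[p[0],-p[1],-1.]
def at(C,uv,z):
    e,d=ray(C,uv); return e+d*(z-e[2])/d[2]
def proj(C,P):
    K,e,R=C; q=R.T@(np.asarray(P)-e); p=K@[q[0],-q[1],-q[2]]; return p[:2]/p[2]
E
python3 - <<'E'
from h import *
T=cam("top");S=cam("scene")
a=cv2.imread("pics/top0.png")[140:350,95:445]
cv2.imwrite("pics/top0c.png",cv2.resize(a,None,fx=2.28,fy=2.28,interpolation=2))
b=cv2.imread("pics/scene0.png")[140:350,160:490]
cv2.imwrite("pics/scene0c.png",cv2.resize(b,None,fx=2.4,fy=2.4,interpolation=2))
for n,uv,z in [("bottle",(244,255),.19),("bottle_c?",(418,215),.1),("knob",(360,229),.12),("jar",(127,230),.08),("tub",(395,279),.03),("mark",(248.6,230.9),.06),("tray",(148.5,258),.02)]:
    print(n,at(T,uv,z))
E
```

```text
bottle [0.4824 0.1237 0.19  ]
bottle_c? [ 0.5798 -0.2534  0.1   ]
knob [ 0.5444 -0.1215  0.12  ]
jar [0.5303 0.3987 0.08  ]
tub [ 0.4329 -0.2197  0.03  ]
mark [0.5361 0.1258 0.06  ]
tray [0.467  0.3643 0.02  ]
```

View pics/top0c.png

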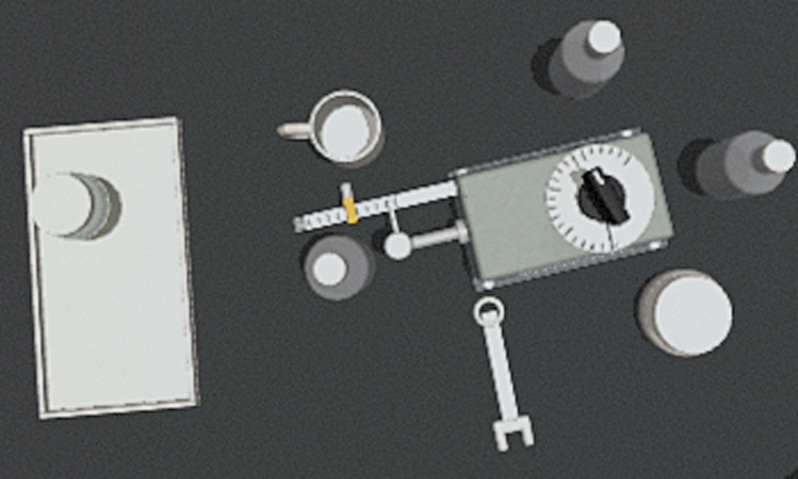

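View pics/scene0c.png

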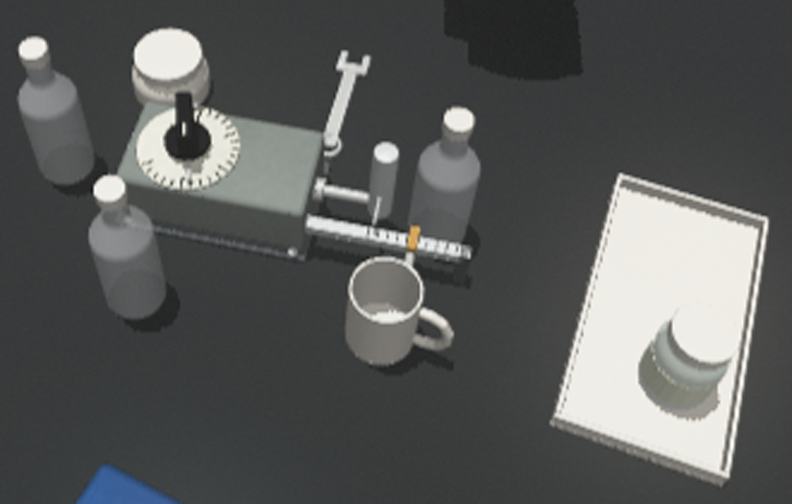

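```bash
python3 - <<'E'
from h import *
T=cam("top");S=cam("scene")
t=lambda u,v:(u/2.28+95,v/2.28+140); s=lambda u,v:(u/2.4+160,v/2.4+140)
def tri(a,b):
    e1,d1=ray(T,a);e2,d2=ray(S,b)
    A=np.stack([d1,-d2],1);x=np.linalg.lstsq(A,e2-e1,rcond=None)[0];p,q=e1+d1*x[0],e2+d2*x[1]
    return (p+q)/2,np.linalg.norm(p-q)
print("cap",at(T,t(329,268),.19),at(S,s(460,117),.19),tri(t(329,268),s(460,117)))
print("post",at(T,t(398,244),.13),at(S,s(386,152),.13))
print("mark",at(T,t(350,205),.062),at(S,s(414,234),.062))
print("idx tip",at(T,t(393,205),.068))
print("jar",at(T,t(62,205),.1),at(S,s(704,332),.1))
for c in [(22,128),(178,118),(200,405),(42,418)]: print("tray",at(T,t(*c),.022))
for c in [(455,170),(640,130),(672,240),(482,287)]: print("house",at(T,t(*c),.075))
print("dial",at(T,t(600,198),.078)); print("knob",at(T,t(604,195),.132),at(S,s(185,110),.132))
print("beaker",at(T,t(345,127),.09),"bc",at(T,t(780,156),.19),"bb",at(T,t(604,37),.19))
E
```

```text
cap [0.477  0.1331 0.19  ] [0.4762 0.1332 0.19  ] (array([0.477 , 0.1332, 0.1908]), np.float64(0.00040662430427866483))
post [0.5001 0.0743 0.13  ] [0.5015 0.0749 0.13  ]
mark [0.5383 0.1259 0.062 ] [0.5324 0.1254 0.062 ]
idx tip [0.5391 0.0823 0.068 ]
jar [0.5296 0.4028 0.1   ] [0.53  0.403 0.1  ]
tray [0.6115 0.4749 0.022 ]
tray [0.6264 0.3121 0.022 ]
tray [0.3295 0.2772 0.022 ]
tray [0.3122 0.4391 0.022 ]
house [0.5755 0.0212 0.075 ]
house [ 0.6205 -0.1632  0.075 ]
house [ 0.5112 -0.1966  0.075 ]
house [ 0.4598 -0.0085  0.075 ]
dial [ 0.5511 -0.1237  0.078 ]
knob [ 0.5513 -0.1193  0.132 ] [ 0.549  -0.1237  0.132 ]
beaker [0.6141 0.1311 0.09  ] bc [ 0.5874 -0.2675  0.19  ] bb [ 0.6909 -0.108   0.19  ]
```

{"method": "arm_command", "body": {
  "plan": [
    [[14, 32, 1.4, 0, 100], [27, 64, 3, 0, 100], [41, 96, 4, 0, 100], [54, 128, 6, 0, 100], [68, 160, 7, 0, 100]]
  ]
}}

```text
t: 1.62
tool_pos: [0.2731, -0.3489, 0.2385]
ee_rot: [[0.0, 0.928, 0.372], [-0.0, 0.372, -0.928], [-1.0, 0.0, 0.0]]
ft_force: [0.5, 0.1, 0.2]
grip_width: 0.0852
```

{"method": "arm_command", "body": {
  "plan": [
    [[14, 32, 1.4, 0, 100], [27, 64, 3, 0, 100], [41, 96, 4, 0, 100], [54, 128, 6, 0, 100], [68, 160, 7, 0, 100]]
  ]
}}

```text
t: 2.03
tool_pos: [0.3411, -0.1888, 0.2457]
ee_rot: [[0.001, 0.928, 0.372], [-0.0, 0.372, -0.928], [-1.0, 0.001, 0.001]]
ft_force: [0.8, 0.1, 0.6]
grip_width: 0.0853
```

{"method": "arm_command", "body": {
  "plan": [
    [[14, 32, 1.4, 0, 100], [27, 64, 3, 0, 100], [41, 96, 4, 0, 100], [54, 128, 6, 0, 100], [68, 160, 7, 0, 100]]
  ]
}}

```text
t: 2.45
tool_pos: [0.4091, -0.0286, 0.2528]
ee_rot: [[0.001, 0.928, 0.373], [-0.0, 0.373, -0.928], [-1.0, 0.001, 0.0]]
ft_force: [0.0, -1.3, 0.6]
grip_width: 0.0856
```

{"method": "arm_command", "body": {
  "plan": [
    [[14, 32, 1.4, 0, 100], [27, 64, 3, 0, 100], [41, 96, 4, 0, 100], [54, 128, 6, 0, 100], [68, 160, 7, 0, 100]]
  ]
}}

```text
t: 2.87
tool_pos: [0.4772, 0.1315, 0.2596]
ee_rot: [[0.001, 0.928, 0.373], [0.0, 0.373, -0.928], [-1.0, 0.001, 0.0]]
ft_force: [0.4, -0.1, 0.2]
grip_width: 0.0855
```

```bash
python3 - <<'E'
from h import *
s=read_state();C=cam("wrist",s);im=read_camera("wrist");cv2.imwrite("pics/w1.png",im[:,:,::-1])
for n,P in [("cap",(.477,.133,.19)),("post",(.5007,.0745,.13)),("mark",(.5355,.1257,.062))]: print(n,proj(C,P))
for t in ("bottle","mark","index","grip"):
  for r in regions_of("wrist",t)[:2]:
    ys,xs=np.nonzero(r["pixels"]);print(t,r["confidence"],r["position"],xs.min(),xs.max(),ys.min(),ys.max())
E
```

```text
cap [280.0173 221.0744]
post [355.8912 197.3713]
mark [309.7381 128.9503]
bottle 0.87 [550.9, 76.6] 530 559 41 100
bottle 0.61 [311.1, 120.0] 303 318 101 143
mark 0.78 [313.0, 121.0] 303 318 101 143
index 0.69 [353.0, 185.1] 328 396 136 211
grip 0.7 [348.1, 185.7] 328 395 137 211
```

View pics/w1.png

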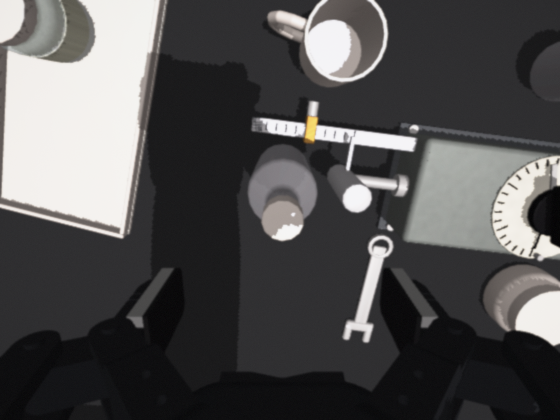

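{"method": "arm_command", "body": {
  "plan": [
    [[0, 0, -30, 0, 100], [0, 0, -60, 0, 100], [0, 0, -85, 0, 100], [0, 0, -103, 0, 100], [0, 0, -103, 0, 40]]
  ]
}}

```text
t: 3.53
tool_pos: [0.4751, 0.1279, 0.1529]
ee_rot: [[-0.005, 0.929, 0.371], [-0.001, 0.371, -0.929], [-1.0, -0.005, -0.0]]
ft_force: [-0.0, -0.0, 0.2]
grip_width: 0.0756
```

{"method": "arm_command", "body": {
  "plan": [
    [[0, 0, 0, 0, 0], [0, 0, 0, 0, 0], [0, 0, 0, 0, 0], [0, 0, 0, 0, 0], [0, 0, 0, 0, 0]]
  ]
}}

```text
t: 3.95
tool_pos: [0.4777, 0.1298, 0.1581]
ee_rot: [[0.003, 0.928, 0.373], [0.001, 0.373, -0.928], [-1.0, 0.003, 0.0]]
ft_force: [-0.1, 0.7, 6.5]
grip_width: 0.0273
```

{"method": "arm_command", "body": {
  "plan": [
    [[0, 0, 0, 0, 0], [0, 0, 0, 0, 0], [0, 0, 10, 0, 0], [0, 0, 20, 0, 0], [0, 0, 30, 0, 0]]
  ]
}}

```text
t: 4.37
tool_pos: [0.4769, 0.1296, 0.1875]
ee_rot: [[0.0, 0.928, 0.373], [-0.0, 0.373, -0.928], [-1.0, 0.0, 0.0]]
ft_force: [0.2, -0.5, -2.3]
grip_width: 0.027
```

{"method": "arm_command", "body": {
  "plan": [
    [[0, 0, 15, 0, 0], [-4, 12, 30, 0, 0], [-10, 34, 40, 0, 0], [-18, 58, 40, 0, 0], [-25, 83, 40, 0, 0]]
  ]
}}

```text
t: 4.78
tool_pos: [0.4576, 0.2003, 0.228]
ee_rot: [[-0.003, 0.918, 0.397], [0.012, 0.397, -0.918], [-1.0, 0.002, -0.012]]
ft_force: [-0.2, -0.2, -3.0]
grip_width: 0.027
```

{"method": "arm_command", "body": {
  "plan": [
    [[-8, 25, 0, 0, 0], [-15, 50, 0, 0, 0], [-23, 75, 0, 0, 0], [-30, 100, 0, 0, 0], [-36, 120, 0, 0, 0]]
  ]
}}

```text
t: 5.2
tool_pos: [0.4575, 0.24, 0.226]
ee_rot: [[-0.02, 0.895, 0.445], [0.036, 0.445, -0.895], [-0.999, -0.002, -0.041]]
ft_force: [-0.3, -0.8, -3.0]
grip_width: 0.0265
```

{"method": "arm_command", "body": {
  "plan": [
    [[-4, 15, 0, 0, 0], [-8, 27, 0, 0, 0], [-11, 35, 0, 0, 0], [-11, 35, -5, 0, 0], [-11, 35, -15, 0, 0]]
  ]
}}

```text
t: 5.62
tool_pos: [0.4551, 0.2589, 0.2117]
ee_rot: [[-0.025, 0.883, 0.468], [0.049, 0.469, -0.882], [-0.998, 0.001, -0.055]]
ft_force: [0.3, 0.7, -2.2]
grip_width: 0.0273
```

```bash
python3 - <<'E'
from h import *
im=read_camera("scene");s=read_state();print(s["tool_pos"],s["ft_force"])
cv2.imwrite("pics/s2.png",cv2.resize(im[100:350,300:530,::-1],None,fx=2.4,fy=2.4,interpolation=2))
E
```

```text
[0.4545 0.2584 0.2088] [ 1.033   0.4211 -5.1672]
```

View pics/s2.png

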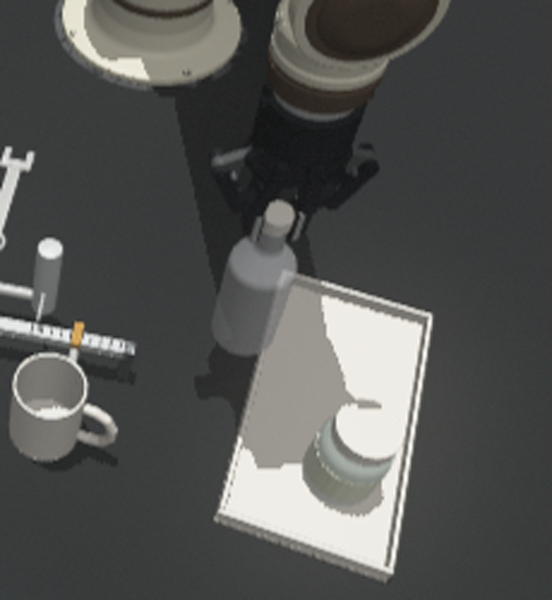

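```bash
python3 - <<'E'
from h import *
s=read_state();print(s["joints"],s["tool_pos"],s["ee_rot"])
E
```

```text
[0.4871 0.0167 0.0583 1.6154 0.0548 3.1406] [0.4545 0.2584 0.2088] [[-0.0283  0.8833  0.468 ]
 [ 0.047   0.4689 -0.882 ]
 [-0.9985 -0.0029 -0.0548]]
```

{"method": "arm_command", "body": {
  "plan": [
    [[0, 0, 5, 0.1, 0], [0, 0, 10, 0.2, 0], [0, 0, 10, 0.3, 0], [0, 0, 10, 0.4, 0], [0, 0, 10, 0.5, 0]]
  ]
}}

```text
t: 6.08
tool_pos: [0.4547, 0.2582, 0.2207]
ee_rot: [[-0.047, 0.547, 0.836], [0.029, 0.837, -0.546], [-0.998, -0.002, -0.055]]
ft_force: [-0.2, -0.1, -3.3]
grip_width: 0.027
```

```bash
python3 - <<'E'
from h import *
s=read_state();print(s["joints"],s["tool_pos"],s["ee_rot"],s["ft_force"])
E
```

```text
[0.4905 0.0463 0.1116 1.6642 0.0476 2.639 ] [0.4547 0.2582 0.2207] [[-0.0472  0.5466  0.8361]
 [ 0.0287  0.8374 -0.5458]
 [-0.9985 -0.0017 -0.0552]] [-0.2197 -0.1145 -3.2643]
```

{"method": "arm_command", "body": {
  "plan": [
    [[-5, 15, 0, 0.1, 0], [-15, 40, 0, 0.2, 0], [-25, 68, 0, 0.3, 0], [-34, 93, 0, 0.4, 0], [-41, 112, 0, 0.5, 0]]
  ]
}}

```text
t: 6.5
tool_pos: [0.413, 0.3719, 0.2205]
ee_rot: [[-0.056, 0.078, 0.995], [0.003, 0.997, -0.078], [-0.998, -0.001, -0.056]]
ft_force: [0.7, 0.1, -3.1]
grip_width: 0.0272
```

{"method": "arm_command", "body": {
  "plan": [
    [[0, 0, 0, 0.1, 0], [0, 0, -5, 0.2, 0], [0, 0, -15, 0.325, 0], [0, 0, -30, 0.325, 0], [0, 0, -40, 0.325, 0]]
  ]
}}

```text
t: 6.92
tool_pos: [0.4135, 0.3703, 0.1795]
ee_rot: [[-0.054, -0.24, 0.969], [-0.015, 0.971, 0.239], [-0.998, -0.002, -0.056]]
ft_force: [-0.4, -0.1, -3.4]
grip_width: 0.0271
```

```bash
python3 - <<'E'
from h import *
im=read_camera("scene");s=read_state();print(s["joints"],s["tool_pos"],s["ee_rot"],s["ft_force"])
cv2.imwrite("pics/s3.png",cv2.resize(im[120:350,330:530,::-1],None,fx=2.5,fy=2.5,interpolation=2))
E
```

```text
[0.7177 0.1388 0.1275 1.6129 0.0241 2.0467] [0.4131 0.3698 0.1777] [[-0.0561 -0.2389  0.9694]
 [-0.017   0.971   0.2383]
 [-0.9983 -0.0031 -0.0585]] [ 0.8882  0.7714 -4.9789]
```

View pics/s3.png

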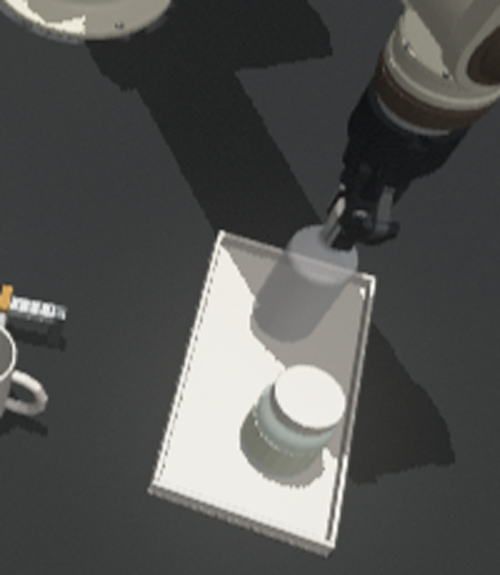

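```bash
python3 - <<'E'
from h import *
S=cam("scene");f=lambda P:(proj(S,P)-[330,120])*2.5
for x,y in [(.404,.3675),(.43,.3675)]:
  for z in (.018,.118,.136,.208): print(x,y,z,f((x,y,z)))
print("tcp",f((.4131,.3698,.1777)), "foot px world", at(S,(285/2.5+330,315/2.5+120),.018))
im=read_camera("top");cv2.imwrite("pics/t3.png",cv2.resize(im[170:340,90:250,::-1],None,fx=3,fy=3,interpolation=2))
T=cam("top");g=lambda P:(proj(T,P)-[90,170])*3
for z in (.018,.136,.208): print(g((.404,.3675,z)))
E
```

```text
0.404 0.3675 0.018 [278.855  317.1808]
0.404 0.3675 0.118 [312.1783 260.4457]
0.404 0.3675 0.136 [318.7768 249.2114]
0.404 0.3675 0.208 [347.3161 200.6213]
0.43 0.3675 0.018 [271.5332 337.3932]
0.43 0.3675 0.118 [304.6999 281.5809]
0.43 0.3675 0.136 [311.2757 270.5152]
0.43 0.3675 0.208 [339.7495 222.5999]
tcp [334.9125 230.3513] foot px world [0.3987 0.3722 0.018 ]
[168.5742 343.8477]
[120.8153 356.167 ]
[ 85.8708 365.181 ]
```

View pics/t3.png

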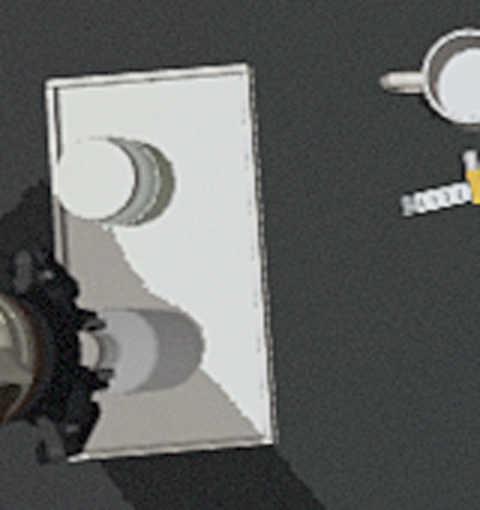

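{"method": "arm_command", "body": {
  "plan": [
    [[0, 0, -5, 0, 0], [0, 0, -10, 0, 0], [0, 0, -13, 0, 0], [0, 0, -14, 0, 0], [0, 0, -14, 0, 0]]
  ]
}}

```text
t: 7.43
tool_pos: [0.4138, 0.3706, 0.1672]
ee_rot: [[-0.053, -0.24, 0.969], [-0.014, 0.971, 0.239], [-0.998, -0.001, -0.055]]
ft_force: [0.2, -0.3, -2.9]
grip_width: 0.0273
```

{"method": "arm_command", "body": {
  "plan": [
    [[0, 0, -1, 0, 0], [0, 0, -2, 0, 0], [0, 0, -3, 0, 0], [0, 0, -4, 0, 0], [0, 0, -4, 0, 0]]
  ]
}}

```text
t: 7.85
tool_pos: [0.4139, 0.3708, 0.1642]
ee_rot: [[-0.052, -0.24, 0.969], [-0.013, 0.971, 0.24], [-0.999, -0.0, -0.054]]
ft_force: [-0.3, -0.0, 3.1]
grip_width: 0.0271
```

{"method": "arm_command", "body": {
  "plan": [
    [[0, 0, 0, 0, 40], [0, 0, 0, 0, 50], [0, 0, 0, 0, 70], [0, 0, 0, 0, 100], [0, 0, 0, 0, 100]]
  ]
}}

```text
t: 8.27
tool_pos: [0.4138, 0.3706, 0.1632]
ee_rot: [[-0.053, -0.24, 0.969], [-0.014, 0.971, 0.239], [-0.998, -0.001, -0.055]]
ft_force: [-0.2, -0.8, -0.1]
grip_width: 0.0772
```

{"method": "arm_command", "body": {
  "plan": [
    [[0, 0, 5, 0, 100], [0, 0, 20, 0, 100], [0, 0, 45, 0, 100], [0, 0, 70, 0, 100], [0, 0, 95, 0, 100]]
  ]
}}

```text
t: 8.68
tool_pos: [0.4136, 0.3704, 0.2597]
ee_rot: [[-0.053, -0.24, 0.969], [-0.014, 0.971, 0.239], [-0.998, -0.001, -0.055]]
ft_force: [-0.5, -0.2, 0.1]
grip_width: 0.0857
```

```bash
python3 - <<'E'
from h import *
for n in ("wrist","scene"):
  im=read_camera(n)
  if n=="wrist": C=cam(n); cv2.imwrite("pics/w4.png",im[:,:,::-1])
  else: C=cam(n)
  for r in regions_of(n,"bottle"):
    ys,xs=np.nonzero(r["pixels"]);print(n,r["confidence"],r["position"],xs.min(),xs.max(),ys.min(),ys.max())
  print([proj(C,(.404,.368,z)) for z in (.195,.1,.005)])
E
```

```text
wrist 0.85 [280.5, 191.0] 245 314 144 242
[array([272.1393, 223.2816]), array([279.9759, 189.7497]), array([284.3197, 171.1626])]
scene 0.86 [449.1, 231.8] 429 474 198 259
scene 0.68 [179.7, 187.4] 167 198 156 215
scene 0.62 [210.6, 246.5] 197 228 213 272
[array([466.9911, 204.0302]), array([452.5242, 228.6229]), array([440.1556, 249.6488])]
```

View pics/w4.png

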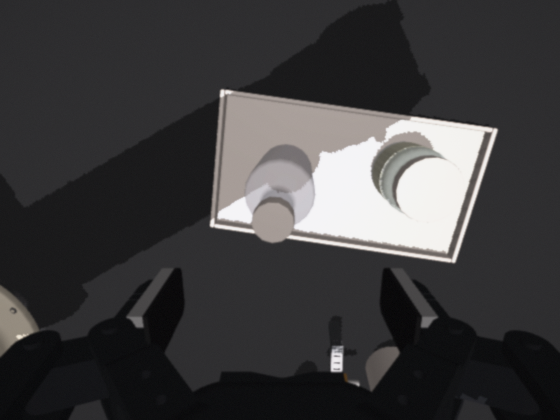

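{"method": "arm_command", "body": {
  "plan": [
    [[6, -20, 0, 0, 100], [16, -55, 0, 0, 100], [26, -90, 0, 0, 100], [36, -125, 0, 0, 100], [46, -160, 0, 0, 100]]
  ]
}}

```text
t: 9.3
tool_pos: [0.4595, 0.209, 0.2571]
ee_rot: [[-0.055, -0.241, 0.969], [-0.015, 0.971, 0.24], [-0.998, -0.001, -0.057]]
ft_force: [-0.1, 0.6, 0.6]
grip_width: 0.085
```

{"method": "arm_command", "body": {
  "plan": [
    [[10, -35, -10, 0, 100], [20, -70, -20, 0, 100], [30, -105, -40, 0, 100], [37, -126, -60, 0, 100], [40, -136, -70, 0, 100]]
  ]
}}

```text
t: 9.72
tool_pos: [0.4992, 0.0718, 0.1849]
ee_rot: [[-0.057, -0.237, 0.97], [-0.015, 0.971, 0.237], [-0.998, -0.001, -0.059]]
ft_force: [0.8, -0.0, -0.1]
grip_width: 0.0855
```

```bash
python3 - <<'E'
from h import *
s=read_state();C=cam("wrist",s);im=read_camera("wrist");cv2.imwrite("pics/w5.png",im[:,:,::-1]);print(s["tool_pos"],s["joints"])
for n,P in [("post",(.5005,.0745,.13)),("idx",(.5391,.084,.068)),("mark",(.5355,.1257,.062))]: print(n,proj(C,P))
for t in ("mark","index","grip"):
  for r in regions_of("wrist",t)[:2]:
    ys,xs=np.nonzero(r["pixels"]);print(t,r["confidence"],r["position"],xs.min(),xs.max(),ys.min(),ys.max())
E
```

```text
[0.4992 0.0718 0.1849] [ 0.1466  0.0249  0.0199  1.6243 -0.0067  1.4781]
post [290.9793 227.182 ]
idx [343.7901 201.1038]
mark [354.1429 147.5229]
mark 0.73 [359.2, 145.2] 334 387 139 155
index 0.96 [295.5, 211.0] 271 352 177 260
grip 0.76 [293.9, 214.8] 271 351 177 259
```

View pics/w5.png

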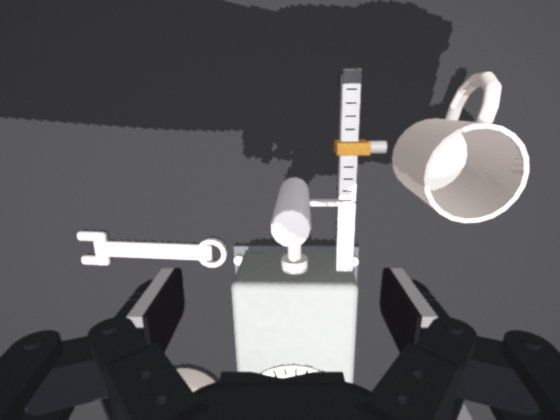

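```bash
python3 - <<'E'
from h import *
im=cv2.imread("pics/w5.png").astype(int)
m=(im[:,:,2]-im[:,:,0]>70); ys,xs=np.nonzero(m);print(len(ys),xs.min(),xs.max(),ys.min(),ys.max())
for x in range(338,370,5): yy=ys[xs==x]; print(x,yy.min(),yy.max())
for x in (320,330,338): c=im[188:216,x].sum(1)//3; print(x,c)
s=read_state();C=cam("wrist",s)
yg=np.array([-.244,.970]);xg=np.array([.970,.244]);p0=np.array([.5005,.0745])
for n,uv,z in [("post",(291,227),.13),("idx",(330,202.5),.068),("idx",(348,202.5),.068),("mark",(351,148),.062)]:
    P=at(C,uv,z);print(n,P,"xg",(P[:2]-p0)@xg,"yg",(P[:2]-p0)@yg)
E
```

```text
492 335 370 140 155
338 140 155
343 142 154
348 142 154
353 142 154
358 142 155
363 140 155
368 142 155
320 [ 93  93  93  93  93  93  95  93  93  94 105 132 151 180 241 255 255 253
 190 109  93  93  93  93  93  91  92  94]
330 [ 94  93  93  93  94  92  94  94  94  94 105 134 151 179 240 255 255 252
 188 109  94  94  94  94  93  93  92  93]
338 [134 134 135 135 137 137 138 140 153 184 192 166 157 201 251 255 255 255
 247 238 238 240 241 242 244 246 249 250]
post [0.501  0.0768 0.13  ] xg 0.001093927583473887 yg 0.002101937888973581
idx [0.53   0.0828 0.068 ] xg 0.03065589960387658 yg 0.0008813441412961441
idx [0.5439 0.0865 0.068 ] xg 0.04501639011406803 yg 0.0010510128345956118
mark [0.5343 0.1281 0.062 ] xg 0.04587661936080773 yg 0.043724795840756045
```

{"method": "arm_command", "body": {
  "plan": [
    [[0, 0, -30, 0, 100], [0, 0, -60, 0, 100], [0, 0, -85, 0, 100], [1, 2, -97, 0, 100], [1, 2, -97, 0, 100]]
  ]
}}

```text
t: 10.33
tool_pos: [0.4997, 0.0779, 0.0896]
ee_rot: [[-0.056, -0.242, 0.969], [-0.015, 0.97, 0.241], [-0.998, -0.001, -0.058]]
ft_force: [-0.7, -0.1, -0.1]
grip_width: 0.0852
```

{"method": "arm_command", "body": {
  "plan": [
    [[0, 0, 0, 0, 50], [0, 0, 0, 0, 20], [0, 0, 0, 0, 10], [0, 0, 0, 0, 10], [0, 0, 0, 0, 10]]
  ]
}}

```text
t: 10.75
tool_pos: [0.4993, 0.0763, 0.0926]
ee_rot: [[-0.056, -0.24, 0.969], [-0.015, 0.971, 0.239], [-0.998, -0.001, -0.058]]
ft_force: [-38.3, -5.8, 43.1]
grip_width: 0.0257
```

{"method": "arm_command", "body": {
  "plan": [
    [[0, 0, 0, 0, 0], [0, 0, 0, 0, 0], [0, 0, 0, 0, 0], [0, 0, 0, 0, 0], [0, 0, 0, 0, 0]]
  ]
}}

```text
t: 11.17
tool_pos: [0.4991, 0.0762, 0.093]
ee_rot: [[-0.055, -0.24, 0.969], [-0.015, 0.971, 0.239], [-0.998, -0.001, -0.057]]
ft_force: [-16.6, -2.9, 15.0]
grip_width: 0.025
```

{"method": "arm_command", "body": {
  "plan": [
    [[-2, 3, 1, 0, 0], [-3, 7, 1, 0, 0], [-4, 11, 1, 0, 0], [-5, 15, 1, 0, 0], [-6, 20, 1, 0, 0]]
  ]
}}

```text
t: 11.58
tool_pos: [0.494, 0.0954, 0.0931]
ee_rot: [[-0.054, -0.239, 0.97], [-0.017, 0.971, 0.238], [-0.998, -0.003, -0.056]]
ft_force: [-9.0, -9.9, 5.7]
grip_width: 0.0251
```

{"method": "arm_command", "body": {
  "plan": [
    [[-1, 4, 0, 0, 0], [-2, 8, 0, 0, 0], [-3, 12, 0, 0, 0], [-4, 16, 0, 0, 0], [-5, 20, 0, 0, 0]]
  ]
}}

```text
t: 12.0
tool_pos: [0.4888, 0.115, 0.0931]
ee_rot: [[-0.054, -0.239, 0.97], [-0.018, 0.971, 0.238], [-0.998, -0.004, -0.057]]
ft_force: [-10.0, -12.3, 6.1]
grip_width: 0.0253
```

```bash
python3 - <<'E'
from h import *
s=read_state();im=read_camera("wrist");cv2.imwrite("pics/w6.png",im[:,:,::-1]);print(s["tool_pos"],s["ft_force"])
a=read_camera("top");cv2.imwrite("pics/t6.png",a[:,:,::-1])
b=read_camera("scene");cv2.imwrite("pics/s6.png",b[:,:,::-1])
A=cv2.resize(im[60:260,230:430,::-1],(400,400),interpolation=2)
B=cv2.resize(b[190:290,270:370,::-1],(400,400),interpolation=2)
cv2.imwrite("pics/c6.png",np.hstack([A,B]))
E
```

```text
[0.4888 0.115  0.0931] [ -9.9684 -12.2632   6.1149]
```

View pics/c6.png

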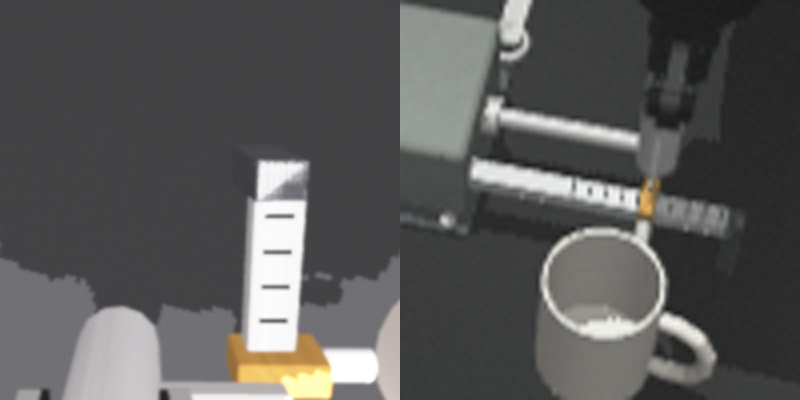

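```bash
python3 - <<'E'
from h import *
im=cv2.imread("pics/w6.png").astype(int)
for x in (322,335,350,355,362,372,380,390): print(x,[tuple(int(q) for q in im[y,x][::-1]) for y in range(224,280,3)])
C=cam("wrist",read_state())
yg=np.array([-.244,.970]);xg=np.array([.970,.244]);p0=np.array([.5005,.0745])
for y in range(224,280,4): print(y,[round(float((at(C,(360,y),z)[:2]-p0)@yg),4) for z in (.036,.062,.068)])
E
```

```text
322 [(114, 113, 117), (113, 112, 116), (113, 113, 116), (113, 112, 116), (114, 113, 116), (114, 113, 117), (113, 113, 116), (112, 111, 114), (114, 113, 117), (166, 161, 163), (166, 163, 163), (165, 161, 163), (166, 163, 164), (164, 161, 163), (164, 161, 162), (163, 160, 161), (164, 161, 162), (164, 161, 162), (165, 162, 163)]
335 [(113, 111, 116), (113, 112, 116), (113, 112, 115), (113, 113, 116), (113, 113, 115), (113, 112, 116), (113, 112, 116), (114, 113, 116), (113, 112, 116), (163, 158, 159), (180, 177, 177), (228, 225, 225), (242, 240, 240), (148, 146, 149), (44, 45, 48), (40, 41, 44), (39, 40, 44), (42, 43, 47), (41, 42, 46)]
350 [(96, 94, 97), (164, 135, 101), (182, 139, 83), (182, 135, 71), (184, 137, 72), (183, 136, 72), (210, 159, 83), (238, 192, 102), (239, 193, 102), (204, 179, 156), (179, 175, 176), (228, 225, 224), (242, 240, 240), (193, 189, 192), (176, 173, 175), (175, 173, 175), (190, 186, 190), (207, 203, 206), (214, 211, 213)]
355 [(246, 245, 246), (248, 246, 247), (248, 247, 248), (248, 247, 248), (201, 160, 107), (190, 142, 74), (222, 168, 88), (244, 204, 108), 
[... 1185 characters left out ...]
13, 112, 116), (113, 112, 115), (141, 127, 115), (185, 142, 87), (186, 137, 71), (210, 158, 82), (254, 241, 141), (255, 254, 186), (255, 254, 188), (255, 254, 187), (255, 254, 182), (132, 122, 119), (113, 111, 116), (114, 112, 117), (112, 111, 115), (113, 112, 115), (112, 112, 115), (113, 112, 116)]
224 [0.0463, 0.0556, 0.0578]
228 [0.0437, 0.0533, 0.0555]
232 [0.041, 0.051, 0.0533]
236 [0.0384, 0.0487, 0.0511]
240 [0.0357, 0.0463, 0.0488]
244 [0.0329, 0.044, 0.0465]
248 [0.0302, 0.0416, 0.0442]
252 [0.0274, 0.0392, 0.0419]
256 [0.0246, 0.0368, 0.0395]
260 [0.0218, 0.0343, 0.0372]
264 [0.019, 0.0319, 0.0348]
268 [0.0162, 0.0294, 0.0324]
272 [0.0133, 0.0269, 0.03]
276 [0.0104, 0.0244, 0.0276]
```

{"method": "arm_command", "body": {
  "plan": [
    [[0, 0, 0, 0, 0], [0, 0, 0, 0, 0], [0, 0, 0, 0, 0], [0, 0, 0, 0, 0], [0, 0, 0, 0, 0]]
  ]
}}

```text
t: 12.57
tool_pos: [0.4889, 0.1148, 0.0931]
ee_rot: [[-0.054, -0.239, 0.97], [-0.018, 0.971, 0.238], [-0.998, -0.004, -0.057]]
ft_force: [-9.9, -11.7, 6.2]
grip_width: 0.0254
```

{"method": "arm_command", "body": {
  "plan": [
    [[0, 0, 0, 0, 0], [0, 0, 0, 0, 0], [0, 0, 0, 0, 0], [0, 0, 0, 0, 0], [0, 0, 0, 0, 0]]
  ]
}}

```text
t: 12.98
tool_pos: [0.4888, 0.1148, 0.0931]
ee_rot: [[-0.055, -0.239, 0.97], [-0.018, 0.971, 0.238], [-0.998, -0.004, -0.057]]
ft_force: [-9.7, -11.4, 5.7]
grip_width: 0.0252
```

{"method": "arm_command", "body": {
  "plan": [
    [[0, 0, 0, 0, 0], [0, 0, 0, 0, 0], [0, 0, 0, 0, 0], [0, 0, 0, 0, 0], [0, 0, 0, 0, 0]]
  ]
}}

```text
t: 13.4
tool_pos: [0.4889, 0.1148, 0.0931]
ee_rot: [[-0.054, -0.239, 0.97], [-0.018, 0.971, 0.238], [-0.998, -0.004, -0.057]]
ft_force: [-9.7, -11.1, 6.0]
grip_width: 0.0255
```

{"method": "arm_command", "body": {
  "plan": [
    [[1, -4, 0, 0, 0], [2, -8, 0, 0, 0], [3, -12, 0, 0, 0], [4, -16, 0, 0, 0], [5, -20, 0, 0, 0]]
  ]
}}

```text
t: 13.82
tool_pos: [0.494, 0.0951, 0.0931]
ee_rot: [[-0.054, -0.239, 0.97], [-0.017, 0.971, 0.238], [-0.998, -0.003, -0.057]]
ft_force: [-8.3, -7.1, 4.2]
grip_width: 0.0255
```

{"method": "arm_command", "body": {
  "plan": [
    [[1, -5, 0, 0, 0], [2, -10, 0, 0, 0], [3, -15, 0, 0, 0], [5, -19, 0, 0, 0], [5, -20, 0, 0, 0]]
  ]
}}

```text
t: 14.23
tool_pos: [0.499, 0.0761, 0.0932]
ee_rot: [[-0.055, -0.239, 0.969], [-0.014, 0.971, 0.239], [-0.998, -0.0, -0.056]]
ft_force: [-9.8, 3.6, 5.5]
grip_width: 0.0255
```

{"method": "arm_command", "body": {
  "plan": [
    [[0, 0, 0, 0, 0], [0, 0, 0, 0, 0], [0, -1, 0, 0, 0], [0, -1, 0, 0, 0], [0, -1, 0, 0, 0]]
  ]
}}

```text
t: 14.65
tool_pos: [0.499, 0.0761, 0.0932]
ee_rot: [[-0.054, -0.24, 0.969], [-0.013, 0.971, 0.24], [-0.998, 0.001, -0.056]]
ft_force: [-8.7, 3.4, 4.4]
grip_width: 0.0254
```

{"method": "arm_command", "body": {
  "plan": [
    [[0, 0, 0, 0, 40], [0, 0, 0, 0, 70], [0, 0, 0, 0, 100], [0, 0, 0, 0, 100], [0, 0, 0, 0, 100]]
  ]
}}

```text
t: 15.07
tool_pos: [0.4999, 0.0755, 0.0924]
ee_rot: [[-0.053, -0.24, 0.969], [-0.014, 0.971, 0.239], [-0.998, -0.001, -0.055]]
ft_force: [-0.5, 0.0, 0.7]
grip_width: 0.0803
```

{"method": "arm_command", "body": {
  "plan": [
    [[0, 0, 20, 0, 100], [0, 0, 50, 0, 100], [0, 0, 80, 0, 100], [0, 0, 110, 0, 100], [0, 0, 130, 0, 100]]
  ]
}}

```text
t: 15.48
tool_pos: [0.5001, 0.0756, 0.2252]
ee_rot: [[-0.051, -0.24, 0.969], [-0.014, 0.971, 0.239], [-0.999, -0.001, -0.053]]
ft_force: [0.3, 1.2, 0.3]
grip_width: 0.0855
```

{"method": "arm_command", "body": {
  "plan": [
    [[5, -20, 0, 0, 100], [13, -50, 0, 0, 100], [20, -80, 0, 0, 100], [28, -110, 0, 0, 100], [35, -140, 0, 0, 100]]
  ]
}}

```text
t: 15.9
tool_pos: [0.5351, -0.0658, 0.2224]
ee_rot: [[-0.053, -0.24, 0.969], [-0.014, 0.971, 0.24], [-0.999, -0.001, -0.055]]
ft_force: [0.8, 0.6, 0.2]
grip_width: 0.0854
```

{"method": "arm_command", "body": {
  "plan": [
    [[8, -30, 0, 0, 100], [14, -50, 0, 0, 100], [16, -60, 0, 0, 100], [16, -60, 0, 0, 100], [16, -60, 0, 0, 100]]
  ]
}}

```text
t: 16.32
tool_pos: [0.5506, -0.1242, 0.2221]
ee_rot: [[-0.054, -0.239, 0.97], [-0.014, 0.971, 0.239], [-0.998, -0.001, -0.055]]
ft_force: [-0.9, -0.5, -0.1]
grip_width: 0.0854
```

```bash
python3 - <<'E'
from h import *
s=read_state();C=cam("wrist",s);im=read_camera("wrist");cv2.imwrite("pics/w7.png",im[:,:,::-1]);print(s["tool_pos"],s["joints"],s["ee_rot"])
print(proj(C,(.55,-.1237,.132)),proj(C,(.55,-.1237,.08)))
for r in regions_of("wrist","knob")[:2]:
    ys,xs=np.nonzero(r["pixels"]);print(r["confidence"],r["position"],xs.min(),xs.max(),ys.min(),ys.max())
im=read_camera("top")
for n in ("grip","index"):
  for r in regions_of("top",n)[:1]: print(n,r["confidence"],r["position"])
E
```

```text
[ 0.5506 -0.1242  0.2221] [-0.2093  0.1707  0.2495  1.6993 -0.0247  1.1206] [[-0.0537 -0.2391  0.9695]
 [-0.0138  0.971   0.2387]
 [-0.9985 -0.0006 -0.0555]]
[288.9231 212.6867] [291.0563 194.584 ]
0.58 [293.7, 202.4] 252 348 170 233
grip 0.76 [274.1, 244.3]
index 0.75 [274.1, 246.3]
```

View pics/w7.png

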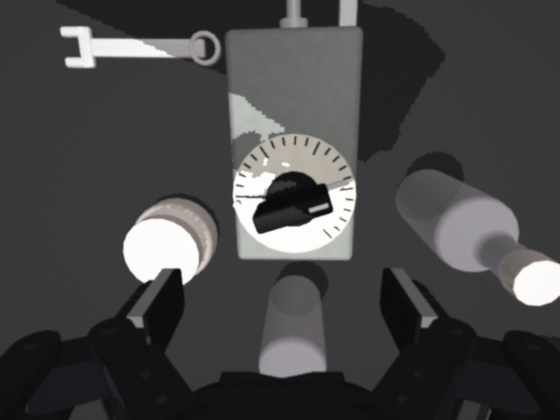

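{"method": "arm_command", "body": {
  "plan": [
    [[0, 0, 0, -0.12, 100], [0, 0, 0, -0.24, 100], [0, 0, 0, -0.36, 100], [0, 0, 0, -0.48, 100], [0, 0, 0, -0.6, 100]]
  ]
}}

```text
t: 16.98
tool_pos: [0.5508, -0.1236, 0.2225]
ee_rot: [[-0.052, 0.355, 0.934], [0.019, 0.935, -0.354], [-0.998, -0.001, -0.055]]
ft_force: [-0.1, -0.1, 0.1]
grip_width: 0.0855
```

{"method": "arm_command", "body": {
  "plan": [
    [[0, 0, 0, -0.12, 100], [0, 0, 0, -0.24, 100], [0, 0, 0, -0.36, 100], [0, 0, 0, -0.48, 100], [0, 0, 0, -0.6, 100]]
  ]
}}

```text
t: 17.4
tool_pos: [0.5508, -0.1236, 0.2225]
ee_rot: [[-0.032, 0.821, 0.57], [0.045, 0.571, -0.82], [-0.998, -0.001, -0.055]]
ft_force: [0.3, -0.1, -0.9]
grip_width: 0.0855
```

{"method": "arm_command", "body": {
  "plan": [
    [[1, 1, -25, -0.07, 100], [1, 1, -55, -0.07, 100], [1, 1, -85, -0.07, 100], [1, 1, -110, -0.07, 100], [1, 1, -124, -0.07, 100]]
  ]
}}

```text
t: 17.82
tool_pos: [0.5505, -0.1223, 0.0952]
ee_rot: [[-0.032, 0.856, 0.517], [0.047, 0.518, -0.854], [-0.998, -0.003, -0.057]]
ft_force: [-0.4, -0.5, -0.4]
grip_width: 0.0856
```

{"method": "arm_command", "body": {
  "plan": [
    [[0, 0, 0, 0, 100], [0, 0, 0, 0, 60], [0, 0, 0, 0, 30], [0, 0, 0, 0, 10], [0, 0, 0, 0, 0]]
  ]
}}

```text
t: 18.23
tool_pos: [0.5525, -0.1234, 0.0998]
ee_rot: [[-0.027, 0.856, 0.516], [0.046, 0.517, -0.855], [-0.999, 0.0, -0.053]]
ft_force: [0.5, -0.1, -0.2]
grip_width: 0.039
```

{"method": "arm_command", "body": {
  "plan": [
    [[0, 0, 0, 0, 0], [0, 0, 0, 0, 0], [0, 0, 0, 0, 0], [0, 0, 0, 0, 0], [0, 0, 0, 0, 0]]
  ]
}}

```text
t: 18.65
tool_pos: [0.5526, -0.1243, 0.0994]
ee_rot: [[-0.027, 0.856, 0.516], [0.044, 0.516, -0.855], [-0.999, -0.0, -0.052]]
ft_force: [2.7, -4.7, 5.4]
grip_width: 0.0158
```

{"method": "arm_command", "body": {
  "plan": [
    [[0, 0, 0, 0.1, 0], [0, 0, 0, 0.2, 0], [0, 0, 0, 0.3, 0], [0, 0, 0, 0.4, 0], [0, 0, 0, 0.5, 0]]
  ]
}}

```text
t: 19.07
tool_pos: [0.5524, -0.1246, 0.0993]
ee_rot: [[-0.046, 0.5, 0.865], [0.024, 0.866, -0.5], [-0.999, -0.002, -0.052]]
ft_force: [-1.9, -6.7, 5.6]
grip_width: 0.0161
```

{"method": "arm_command", "body": {
  "plan": [
    [[0, 0, 0, 0.1, 0], [0, 0, 0, 0.2, 0], [0, 0, 0, 0.3, 0], [0, 0, 0, 0.4, 0], [0, 0, 0, 0.5, 0]]
  ]
}}

```text
t: 19.48
tool_pos: [0.5523, -0.125, 0.0993]
ee_rot: [[-0.053, 0.024, 0.998], [-0.003, 1.0, -0.024], [-0.999, -0.004, -0.053]]
ft_force: [-1.8, -11.3, 5.9]
grip_width: 0.0159
```

{"method": "arm_command", "body": {
  "plan": [
    [[0, -1, 0, 0.1, 0], [0, -1, 0, 0.2, 0], [0, -1, 0, 0.3, 0], [0, -1, 0, 0.4, 0], [0, -1, 0, 0.5, 0]]
  ]
}}

```text
t: 19.9
tool_pos: [0.5525, -0.1254, 0.0993]
ee_rot: [[-0.046, -0.458, 0.888], [-0.028, 0.889, 0.457], [-0.999, -0.003, -0.054]]
ft_force: [-0.6, -10.8, 5.6]
grip_width: 0.0157
```

{"method": "arm_command", "body": {
  "plan": [
    [[0, 0, 0, 0.1, 0], [0, 0, 0, 0.2, 0], [0, 0, 0, 0.3, 0], [0, 0, 0, 0.4, 0], [0, 0, 0, 0.5, 0]]
  ]
}}

```text
t: 20.32
tool_pos: [0.5528, -0.1257, 0.0993]
ee_rot: [[-0.027, -0.828, 0.56], [-0.048, 0.561, 0.827], [-0.999, -0.004, -0.055]]
ft_force: [2.8, -12.1, 4.5]
grip_width: 0.0158
```

{"method": "arm_command", "body": {
  "plan": [
    [[0, 0, 0, 0.1, 0], [0, 0, 0, 0.2, 0], [0, 0, 0, 0.3, 0], [0, 0, 0, 0.4, 0], [0, 0, 0, 0.5, 0]]
  ]
}}

```text
t: 20.73
tool_pos: [0.5532, -0.1258, 0.0993]
ee_rot: [[-0.0, -0.995, 0.095], [-0.056, 0.095, 0.994], [-0.998, -0.005, -0.056]]
ft_force: [5.7, -13.7, 3.6]
grip_width: 0.0157
```

{"method": "arm_command", "body": {
  "plan": [
    [[0, 0, 0, 0.08, 0], [0, 0, 0, 0.16, 0], [0, 0, 0, 0.24, 0], [0, 0, 0, 0.3, 0], [0, 0, 0, 0.33, 0]]
  ]
}}

```text
t: 21.15
tool_pos: [0.5534, -0.1257, 0.0994]
ee_rot: [[0.018, -0.973, -0.231], [-0.054, -0.231, 0.971], [-0.998, -0.005, -0.057]]
ft_force: [9.7, -14.0, 3.5]
grip_width: 0.0159
```

```bash
python3 - <<'E'
from h import *
s=read_state();z=s["ee_rot"][:,2];print(np.arctan2(z[1],z[0]),s["ft_force"],s["torque"],s["grip_width"],s["joints"])
E
```

```text
1.8038104191357447 [  9.7076 -13.9592   3.4641] [-0.9152 -1.4224 -0.0466] 0.015856686484955185 [-0.1983  0.0895 -0.0768  1.3761 -0.0499 -0.4322]
```

{"method": "arm_command", "body": {
  "plan": [
    [[1, -1, 0, 0.02, 0], [1, -1, 0, 0.04, 0], [1, -1, 0, 0.05, 0], [1, -1, 0, 0.05, 0], [1, -1, 0, 0.05, 0]]
  ]
}}

```text
t: 21.57
tool_pos: [0.5536, -0.1258, 0.0993]
ee_rot: [[0.019, -0.961, -0.275], [-0.052, -0.276, 0.96], [-0.998, -0.004, -0.055]]
ft_force: [3.7, -8.5, 6.1]
grip_width: 0.0159
```

```bash
python3 - <<'E'
from h import *
s=read_state();z=s["ee_rot"][:,2];print(np.arctan2(z[1],z[0]),s["ft_force"],s["torque"],s["grip_width"])
E
```

```text
1.8498484735994714 [ 3.7348 -8.5459  6.0655] [ 0.3523 -0.7093 -0.8543] 0.01592923271062466
```

{"method": "arm_command", "body": {
  "plan": [
    [[0, 0, 0, 0, 30], [0, 0, 0, 0, 60], [0, 0, 0, 0, 100], [0, 0, 0, 0, 100], [0, 0, 0, 0, 100]]
  ]
}}

```text
t: 21.98
tool_pos: [0.5526, -0.1251, 0.098]
ee_rot: [[0.016, -0.961, -0.278], [-0.052, -0.278, 0.959], [-0.999, -0.001, -0.054]]
ft_force: [-0.2, 0.2, 0.2]
grip_width: 0.0727
```

{"method": "arm_command", "body": {
  "plan": [
    [[0, 0, 20, 0, 100], [0, 0, 45, 0, 100], [0, 0, 75, 0, 100], [0, 0, 100, 0, 100], [0, 0, 120, 0, 100]]
  ]
}}

```text
t: 22.4
tool_pos: [0.5529, -0.1252, 0.2205]
ee_rot: [[0.018, -0.961, -0.277], [-0.053, -0.278, 0.959], [-0.998, -0.002, -0.055]]
ft_force: [-0.9, -0.3, -0.4]
grip_width: 0.0853
```

{"method": "arm_command", "body": {
  "plan": [
    [[-2, 0, 10, 0, 100], [-6, 0, 25, 0, 100], [-10, 0, 35, 0, 100], [-12, 0, 40, 0, 100], [-12, 0, 40, 0, 100]]
  ]
}}

```text
t: 22.82
tool_pos: [0.5406, -0.1254, 0.259]
ee_rot: [[0.017, -0.961, -0.277], [-0.053, -0.278, 0.959], [-0.998, -0.002, -0.055]]
ft_force: [-0.0, -0.5, 0.2]
grip_width: 0.085
```

```bash
python3 - <<'E'
from h import *
im=read_camera("wrist");b=read_camera("scene");s=read_state();print(s["t"])
A=cv2.resize(im[70:350,130:480,::-1],(400,320),interpolation=2)
B=cv2.resize(b[140:350,160:490,::-1],(400,255),interpolation=2)
B=cv2.copyMakeBorder(B,0,65,0,0,0);cv2.imwrite("pics/c8.png",np.hstack([A,B]))
S=cam("scene")
for r in regions_of("scene","bottle")[:4]: print(r["confidence"],r["position"])
for n in ("tray","beaker","tub","spanner","jar","grip","mark"): print(n,[np.round(r["position"],1) for r in regions_of("scene",n)[:2]])
E
```

```text
22.9167
0.68 [210.0, 242.2]
0.56 [179.5, 190.3]
0.55 [449.5, 233.0]
tray [array([429.9, 282.3]), array([237. , 192.6])]
beaker [array([319.4, 269.1])]
tub [array([230.2, 164.8])]
spanner [array([299.6, 182.3])]
jar [array([448.1, 287.7])]
grip [array([317.5, 217. ]), array([448.9, 289.6])]
mark [array([329.7, 239.2])]
```

View pics/c8.png

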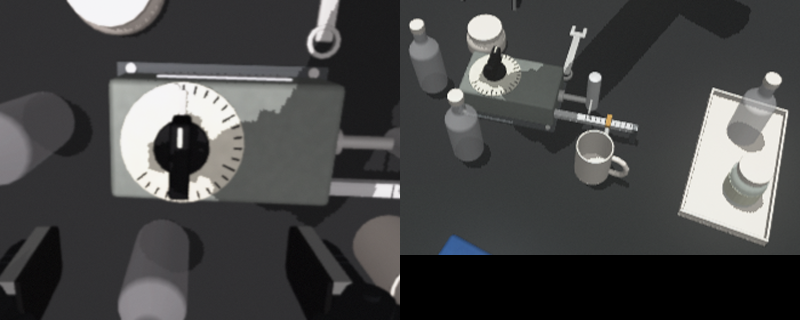

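```bash
python3 -c "from bench import *; print(close_job())"
```

```text
the job is handed in; nothing more can be done
None
```

I finished all four steps in order and handed the job in at about 23 s; `close_job` gives no verdict.

- **Bottle:** It stands upright and released on the tray floor beside the jar. The close-up after release matches an upright bottle to within about 3 pixels.
- **Pull:** The index was held about 1 mm from the marker, by the wrist camera, for about 1.3 s. I eased the grip back at about 50 mm/s until it met its stop. The earlier estimates of the draw ranged from 41 to 43 mm; the pulled-out view settled it.
- **Knob:** I turned it anticlockwise about 2.88 rad until the torque rose at the stop. The last picture shows the pointer at zero.
- **Other things:** In the last pictures the other things on the bench and the marker are where they started, and the arm is clear of everything.

One thing went wrong. On the way to the tray the last joint ran to the end of its range (3.1406 against a stated 3.14). The move stalled and left the tool tilted by about 3° from then on. I turned the wrist to free it and allowed for the tilt in the later moves. The joint may just have touched its limit, and I could not confirm whether that counts against the run.

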